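Shut the vial box, then hold the contamination monitor over the dish

TASK

Check the dish for contamination: first swing the vial box's lid shut and press its front edge down until the latch tab snaps behind the rim, so that the stock vials do not spoil the reading. Then lift the hand monitor out of its dock, carry it over without disturbing the other things on the bench, and hold it level over the middle of the petri dish in the clear screen, its round face about 1 cm above the dish, never touching the dish. Finish while still holding it there, motionless and clear of dish and screen.

Things in the scene. Friction and masses are not known exactly. Their poses are not given: they have to be found in the camera images.
- vial_box: Blue plastic vial box, 114 (x) by 166 (y) by 51 mm high when shut, fixed to the bench, standing open with vials inside; origin at the centre of its underside. Its front, with the latch, faces its own -x; the lid is hinged on the line parallel to y through x = +54, z = 39 mm. A white bead across the middle of the front wall, 33 mm up, is the rim that the tab snaps behind.
- vial_box_lid (a joint): Lid angle, rad: 0 shut, grows as it opens; starts at 1.4 to 1.75, near upright, and stays where left there. Lid 108 mm from hinge to front edge, 166 wide, 12 thick; springy white tab 26 mm wide at its front edge. Pushed from behind to below 0.8 it sinks by itself in 2 to 3 s and stops ajar at about 0.05, tab on bead; 5 to 15 N down on the front edge snaps it to 0.
- lid_front (a point): Point on the lid's outer (top) face, in the middle of its width, 9 mm in from the front edge and just behind the tab: where to press the lid shut. It moves with the lid; 51 mm above the bench when shut.
- screen: Clear acrylic beta screen with aluminium corner strips: an open-topped box 110 by 110 mm, 50 mm high, walls and floor 6 mm, fixed to the bench; origin at the centre of its underside. The dish lies in it.
- dish: Petri dish, 61 mm across and 13 mm high, cream filling, lying loose inside the screen within about 8 mm of its middle; origin at the centre of its underside, z up, so its top is 13 mm above the origin.
- dock: White charging dock, base 128 by 82 mm, 6 mm thick, fixed to the bench. Origin on the bench under the centre of a ring (8 mm high, 65 mm inside) on the base, in which the monitor's head stands with 3 mm clearance all round; lift straight up. A pillar up to 32 mm high at x = -66 mm stands free under the monitor's tail.
- probe: Hand contamination monitor, 0.28-0.4 kg, like a flat-iron: round aluminium head 58 mm across, 22 high, its flat underside the measuring face; above it a grey-black bar handle along x from +28 to -76 mm, 26 wide (y), z = 40 to 64 mm, on a neck at x = +5 to +27; black display on the tail, x = -44 to -80, top at 74. Origin at the face's centre, z up. Starts face down in the dock with the dock's yaw.
- probe_grip (a point): Where to take the monitor: middle of the free part of the handle, near the centre of mass, 18 mm behind the head's axis (x = -18 mm) and 52 mm above the face. The gap between head and handle there is 18 mm.
- dropper_2: Brown dropper bottle with a black teat, 38 mm across and 108 mm high, a bystander between dock and screen; origin at the centre of its underside.
- cylinder_25: Glass measuring cylinder, foot 45 by 52 mm, 170 mm high, a bystander at the back; origin at the centre of its underside.
- crucible: White porcelain crucible with lid, 43 mm across and 46 mm high, a bystander at the back; origin at the centre of its underside.
- weighing_bottle: Small glass weighing bottle, 41 mm across and 52 mm high, a bystander at the back right; origin at the centre of its underside.
- tweezers: Steel tweezers lying flat, 131 mm long along their y, a bystander in front; origin at their middle.

How it is judged:
On the way, in this order (a step that is already met when the one before it is completed fails the run):
1. the vial box lid is fully shut, its tab caught behind the rim (value of joint vial_box_lid below 0.03 rad), for 0.2 s.
2. the monitor is lifted out of its dock in the fingers (height (world z) of probe above 0.05 m and contact force between probe and the fingers above 1 N), for 0.1 s.
At the end, for the whole second after the job is handed in: The lid is latched (under 0.03 rad); the monitor is held in the fingers, at rest, tilted less than 6 degrees, its face centre within 10 mm of the dish's centre line and 4 to 17 mm above the dish's top, touching neither dish nor screen; the dish has not moved 1 cm (value of joint vial_box_lid below 0.03 rad and horizontal distance between probe and dish below 0.01 m and z of probe in the frame of dish between 0.017 and 0.03 m and angle between probe's own z axis and vertical below 0.1 rad and linear speed of probe below 0.02 m/s and contact force between probe and the fingers above 1 N and contact force between probe and dish below 0.05 N and contact force between probe and screen below 0.05 N and distance of dish from where it was at the start of the episode below 0.01 m); the arm keeps its last pose, push and grip.
It fails at once if the monitor or the arm touches the dish (contact force between any of probe, the arm, the fingers and dish above 0.3 N).
It fails at once if another thing on the bench is pushed more than 3 cm or knocked over (distance of any of dropper_2, cylinder_25, crucible, weighing_bottle, tweezers from where it was at the start of the episode above 0.03 m or angle between any of dropper_2, cylinder_25, crucible, weighing_bottle's own z axis and vertical above 0.6 rad).
It also fails if it takes over 54 s, if anything falls off the work surface, if the arm or the gripper's body presses on something with over 40 N, if the wrist force passes 120 N, or if a joint passes its speed limit or range.

ROBOT

A 7-joint arm with a two-finger parallel gripper is mounted at the origin on the work surface; the furniture and walls round the work are solid. World frame = base frame: x ahead of the robot, y to its left, z up, the work surface at z = 0. Lengths are in m, angles in rad, forces in N, time in s.
With the tool pointing down it reaches from about 0.425 to 0.825 m from the base axis. Payload 3.6 kg.
Tool frame: the origin (TCP) lies at the very end of the fingers, on their centre line; the grasp point (between the pads) lies behind it (ctrl.grip_point_offset is the z of the grasp point in the tool frame, in m); z points along the fingers, y is the line along which they close (so a half turn about z gives the same grasp; the last joint's range is limited). The gripper opens to 85 mm and grips with 20 to 120 N. Pads are 22 mm wide; open, the fingers measure 114 mm over their backs; the gripper's body (76 mm by 85 mm) begins 54 mm behind the grasp point. The pads swing forward as they close: fully open they stand 13 mm farther back than shut.
Start: joints at [-1.317, 0.615, -0.013, 1.423, 0.008, 1.103, -0.04], TCP at [0.179, 0.625, 0.231] pointing down, gripper open.
Joint ranges: [-3.12, 3.12], [-0.3, 2.06], [-1.34, 1.32], [0.26, 2.42], [-1.36, 4.5], [0.01, 1.98], [-2.84, 2.84]. Speed limits (rad/s): [2.79, 2.79, 3.14, 3.14, 3.14, 3.14, 3.14].

INTERFACE

Orientations are given as a 3x3 rotation matrix whose columns are the frame's x, y, z axes.
In Python, from plant import readout, vision, workorder, ctrl gives the robot as it stands. The module is installed in compiled form; this text tells all that it offers.
- The arm moves only by the shell command python3 -m jog 'ROWS' [FORCE]. ROWS is JSON, a list of rows, each a list of 3 entries, a list of its own where there are three numbers: the shift along the world's x, y, z in cm, then the turn, a rotation vector about the world's x, y, z in rad, then the opening, from 0 (shut) to 1 (fully open). In form: [[[tx, ty, tz], [wx, wy, wz], gripper], ...]. A call has 1 to 20 rows; each row shifts and turns the commanded pose from where the row before left it; what a row does not reach is not made up. A row lasts 1/8 s, in which the tool goes at most 62.5 mm and 10.7 degrees, less where a joint would pass 70% of its speed; a pose out of reach is approached as far as the arm can. A call is refused whole if a number of a shift passes 6.25 or a number of a turn 0.188, either way. A call with a gripper value outside its range is refused whole. The fingers move at their own pace and stop on an object; FORCE is the grip in N (left out, the last holds). Time passes only in rows, so rows that do not move let the fingers close. It gives the time, the measured TCP pose, the force, the opening and the grip force at its end, in the units of the state.
- readout.sense(): the state, without advancing time (a new reading comes with each control period).
- vision.read_camera(name): name is "scene" or "side" or "wrist"; returns (picture, depth): 384x512x3 uint8, red, green, blue; 384x512 float32, m along the optical axis (not along the pixel's ray), 0 where there is no reading.
- vision.calibration(name): a dict with "mtx" (3x3 intrinsics, pixels), "cam_to_world" (4x4, takes a point from camera to world coordinates); the wrist camera has in their place "mount" (4x4, takes a point from camera to tool coordinates, whose origin is the TCP and whose axes are the flange's). Camera axes: x right, y down, z forward; pixel columns grow to the right and rows downward; lengths in m; the calibration is good to about 2 mm. A picture is of the moment at which its call begins: read the wrist's pose just before it. calibration takes no time and is no camera call.
- workorder.finish_job(): hands the job in; it is judged then, once.
The state is a dict: "t": time; "q": joint angles; "dq": joint speeds; "effort": joint torques, N m; "ee_pos": TCP position; "tcp_rot": TCP orientation; "contact_force": force on the tool from outside, world axes, zero at the start; "moment": the same for the moment, N m; "finger_gap": opening from 0.0 (shut) to 1.0 (fully open); "gripper_force": force on a finger pad.
Only numpy, scipy, OpenCV 4.12 (cv2) and the standard library are available. Lean on these libraries where they do the work, as an engineer would, in place of code of your own. Each camera call takes 0.05 s, during which the arm holds its last target. There are 200 camera calls.

## Working session

There is one attempt and no reset: what is moved stays moved. The work goes in short steps, Python scripts to look and compute and a shell command to move; the robot and the scene stay as the last step left them, time stands still between calls to the robot, and variables do not carry over. Pictures are saved under pics/ and viewed, at most 10 in all, crops included, and the job is handed in when it is done.

```bash
mkdir -p pics
cat > h.py <<'E'
import numpy as np, cv2
from plant import readout, vision, workorder, ctrl
def cloud(n):
    s=readout.sense(); im,d=vision.read_camera(n); c=vision.calibration(n); K=np.array(c["mtx"])
    if n=="wrist":
        T=np.eye(4);T[:3,:3]=s["tcp_rot"];T[:3,3]=s["ee_pos"];T=T@np.array(c["mount"])
    else: T=np.array(c["cam_to_world"])
    v,u=np.mgrid[:384,:512]; P=np.stack([(u-K[0,2])/K[0,0]*d,(v-K[1,2])/K[1,1]*d,d],-1)@T[:3,:3].T+T[:3,3]
    P[d==0]=np.nan
    return im,P,K,T
E
python3 - <<'E'
from h import *
a=[]
for n in("scene","side"):
    im,P,K,T=cloud(n); np.savez(n,im=im,P=P,K=K,T=T); cv2.imwrite(f"pics/{n}.png",cv2.resize(im[:,:,::-1],(800,600)));print(n,T[:3,3],T[:3,2])
s=readout.sense();print(s["t"],s["ee_pos"],s["tcp_rot"],ctrl.grip_point_offset)
E
```

```text
scene [0.70269725 0.45705915 0.91821781] [-0.19947549 -0.51352256 -0.83456822]
side [-0.35676078  0.31752844  0.61363978] [ 0.80013589 -0.33234108 -0.49933152]
0.1 [0.17928956 0.6240686  0.23024255] [[-9.61128718e-01  2.76099962e-01 -6.30948582e-04]
 [ 2.76100683e-01  9.61126086e-01 -2.24931814e-03]
 [-1.46155123e-05 -2.33608960e-03 -9.99997271e-01]] -0.0187
```

View pics/scene.png

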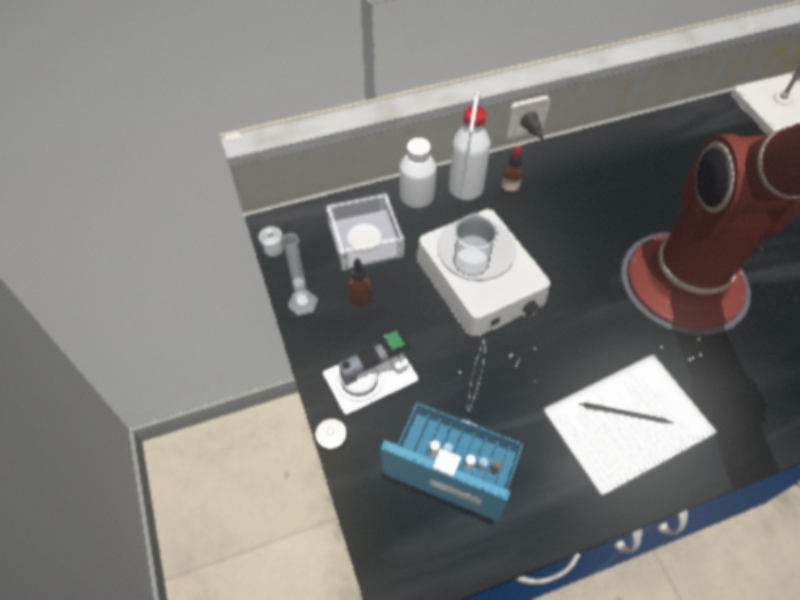

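View pics/side.png

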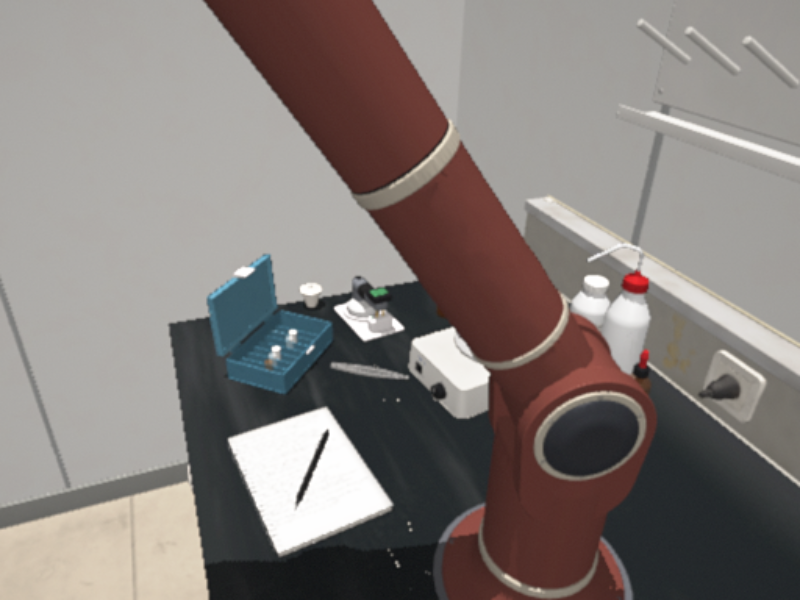

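The scene view shows the box at about (455,460) with its lid upright on the +y side, the dock and monitor at (370,370), the dropper at (360,285), the screen and dish at (365,235), the tweezers at (477,375), the cylinder at (298,270), the crucible at (270,240) and the weighing bottle at (330,433). A hotplate with a beaker is at (480,260). The side view agrees.

Run:
```python
from h import *
D=np.load("scene.npz");P=D["P"];im=D["im"]
def at(n,u,v):
    u=int(u/1.5625);v=int(v/1.5625);print(n,np.round(np.nanmedian(P[v-1:v+2,u-1:u+2].reshape(-1,3),0),3))
for n,u,v in [("dropper top",358,265),("dropperbody",360,292),("dish",364,237),("cyl",303,300),("cyltop",291,240),("cruc",270,236),("wb",331,433),("tweez",476,375),("beaker",475,225),("plate",455,300),("display",394,341),("headend",350,368),("dockcorner",335,378),("handle",370,358),("lidtopL",386,448),("lidtopR",508,487),("boxL",418,407),("boxR",522,440),("scrnL",328,205),("scrR",385,198),("scrFR",403,235),("scrFL",342,265),("benchedge",240,215),("edge2",330,480)]: at(n,u,v)
hsv=cv2.cvtColor(im,cv2.COLOR_RGB2HSV)
g=(hsv[...,0]>90)&(hsv[...,0]<115)&(hsv[...,1]>120)&(hsv[...,2]>60)
v,u=np.nonzero(g);m=(v>250)&(v<335)&(u>235)&(u<345);Q=P[v[m],u[m]];Q=Q[~np.isnan(Q[:,0])]
print(len(Q),np.percentile(Q,[1,50,99],axis=0).round(3))
hi=Q[Q[:,2]>0.07]; c=hi.mean(0); U,S,V=np.linalg.svd(hi-c);print("lid",c.round(3),S/len(hi)**.5,V.round(3)); 
for k in (0,1,2): print(np.percentile((hi-c)@V[k],[1,99]).round(3))
# dish: cream-ish
gr=Q[(Q[:,2]<0.055)]; print("box low", cv2.minAreaRect((gr[:,:2]*1000).astype(np.float32)))
# probe dark/green pts over dock
w=P[205:270,200:272].reshape(-1,3);w=w[~np.isnan(w[:,0])]
for lo,hi_ in((.058,.068),(.07,.085),(.003,.01),(.012,.03)):
    a=w[(w[:,2]>lo)&(w[:,2]<hi_)]; print(lo,len(a),a.mean(0).round(3),cv2.minAreaRect((a[:,:2]*1000).astype(np.float32)) if len(a)>5 else"")
```

```text
dropper top [ 0.545 -0.152  0.098]
dropperbody [ 0.55  -0.138  0.048]
dish [ 0.501 -0.271  0.015]
cyl [ 0.641 -0.169  0.023]
cyltop [ 0.636 -0.188  0.157]
cruc [ 0.66  -0.305  0.04 ]
wb [0.665 0.08  0.043]
tweez [ 0.42   0.045 -0.001]
beaker [ 0.353 -0.14   0.133]
plate [ 0.41  -0.07   0.043]
display [ 0.536 -0.012  0.078]
headend [0.609 0.003 0.068]
dockcorner [ 0.63  -0.022  0.005]
handle [ 0.578 -0.004  0.067]
lidtopL [0.61  0.166 0.146]
lidtopR [0.457 0.233 0.032]
boxL [0.53  0.079 0.032]
boxR [ 0.397  0.168 -0.002]
scrnL [ 0.539 -0.381 -0.002]
scrR [ 0.443 -0.32   0.048]
scrFR [ 0.445 -0.23   0.046]
scrFL [ 0.555 -0.23   0.011]
benchedge [ 0.696 -0.46  -0.052]
edge2 [ 0.684  0.13  -0.002]
973 [[ 0.424  0.094 -0.003]
 [ 0.485  0.157  0.001]
 [ 0.562  0.262  0.146]]
lid [0.518 0.246 0.145] [0.01842344 0.00272649 0.0012662 ] [[-0.726  0.687  0.002]
 [-0.685 -0.723 -0.088]
 [ 0.059  0.065 -0.996]]
[-0.032  0.032]
[-0.006  0.005]
[-0.003  0.002]
box low ((494.62841796875, 154.1728515625), (63.410003662109375, 157.65478515625), 47.023494720458984)
0.058 236 [ 0.587 -0.002  0.065] ((577.0139770507812, -6.287723541259766), (95.61297607421875, 26.93172264099121), 5.333266735076904)
0.07 246 [ 0.542 -0.01   0.077] ((568.0419311523438, -7.931690216064453), (103.04873657226562, 35.950767517089844), 8.463330268859863)
0.003 462 [0.58  0.011 0.005] ((573.81689453125, -8.863975524902344), (168.00973510742188, 150.76028442382812), 73.57122039794922)
0.012 390 [0.579 0.013 0.022] ((577.3104248046875, 34.911502838134766), (109.44408416748047, 120.72795104980469), 82.41422271728516)
```

Run:
```python
from h import *
D=np.load("scene.npz");P=D["P"];im=D["im"]
R=P.reshape(-1,3);R=R[~np.isnan(R[:,0])]
m=(R[:,0]>.38)&(R[:,0]<.65)&(R[:,1]>.05)&(R[:,1]<.33)&(R[:,2]>.06)&(R[:,2]<.2)
L=R[m];a=np.array([-.726,.687]);n=np.array([.687,.726])
L=L[np.hypot(L[:,0]-.665,L[:,1]-.08)>.04]
for lo in np.arange(.06,.16,.01):
    q=L[(L[:,2]>=lo)&(L[:,2]<lo+.01)]
    if len(q)>3: print(lo.round(2),len(q),np.percentile(q[:,:2]@n,[2,50,98]).round(3),np.percentile(q[:,:2]@a,[2,98]).round(3))
q=L[L[:,2]>.14];print(q[:,2].max(),cv2.minAreaRect((q[:,:2]*1000).astype(np.float32)))
q=L[(L[:,2]<.14)];v=cv2.fitLine((q*1000).astype(np.float32),cv2.DIST_L2,0,.1,.1)
c=q.mean(0);print(c,np.linalg.svd(q-c)[2].round(3))
# front wall top rim
m=(R[:,0]>.38)&(R[:,0]<.65)&(R[:,1]>.05)&(R[:,1]<.33)&(R[:,2]>.03)&(R[:,2]<.06)
q=R[m];q=q[np.hypot(q[:,0]-.665,q[:,1]-.08)>.04];print("rim",np.percentile(q[:,:2]@n,[1,10,90,99]).round(3),np.percentile(q[:,:2]@a,[1,99]).round(3))
# screen
m=(R[:,0]>.4)&(R[:,0]<.62)&(R[:,1]>-.4)&(R[:,1]<-.18)&(R[:,2]>.04)&(R[:,2]<.058)
q=R[m];print("screen",len(q),cv2.minAreaRect((q[:,:2]*1000).astype(np.float32)))
h=cv2.cvtColor(im,cv2.COLOR_RGB2HSV)
m=(h[...,1]>25)&(h[...,2]>150)&(h[...,0]<35); m[:130]=0;m[175:]=0;m[:,:205]=0;m[:,260:]=0
q=P[m];print("dish",len(q),np.nanmedian(q,0),np.nanmin(q,0),np.nanmax(q,0))
```

```text
0.06 110 [0.538 0.539 0.54 ] [-0.329 -0.175]
0.07 101 [0.539 0.54  0.541] [-0.332 -0.173]
0.08 116 [0.539 0.54  0.541] [-0.329 -0.173]
0.09 117 [0.54  0.541 0.542] [-0.331 -0.173]
0.1 125 [0.54  0.541 0.542] [-0.33  -0.174]
0.11 119 [0.541 0.541 0.542] [-0.33  -0.174]
0.12 129 [0.541 0.542 0.543] [-0.332 -0.173]
0.13 132 [0.541 0.542 0.543] [-0.33  -0.172]
0.14 532 [0.531 0.538 0.543] [-0.331 -0.173]
0.15 166 [0.518 0.529 0.541] [-0.265 -0.24 ]
0.15688274049708073 ((548.2216796875, 212.06610107421875), (26.32607650756836, 163.88497924804688), 46.548946380615234)
[0.5539629  0.22084459 0.10165195] [[-0.728  0.685  0.003]
 [ 0.032  0.03   0.999]
 [ 0.684  0.728 -0.044]]
rim [0.417 0.42  0.539 0.539] [-0.335 -0.171]
screen 455 ((478.1651916503906, -263.87286376953125), (167.32725524902344, 155.2867431640625), 89.7791748046875)
  return np.nanmean(a, axis, out=out, keepdims=keepdims)
Traceback (most recent call last):
ValueError: zero-size array to reduction operation fmin which has no identity
```

Outward from the box hinge, the box x axis n = (0.687, 0.726). The box centre is about (0.512, 0.175) and the lid angle about 1.61. I'll move behind the lid with the fingers shut.

```bash
python3 -m jog '[[[4.2,-3.6,0],[0,0,0],0],[[4.2,-3.6,0],[0,0,0],0],[[4.2,-3.6,0],[0,0,0],0],[[4.2,-3.6,0],[0,0,0],0],[[4.2,-3.6,0],[0,0,0],0],[[4.2,-3.6,0],[0,0,0],0],[[4.2,-3.6,0],[0,0,0],0],[[4.2,-3.6,0],[0,0,0],0],[[4.2,-3.6,0],[0,0,0],0],[[4.2,-3.6,0],[0,0,0],0],[[0,0,-4],[0,0,0],0],[[0,0,-4],[0,0,0],0],[[0,0,-3.4],[0,0,0],0],[[0,0,0],[0,0,0],0],[[0,0,0],[0,0,0],0]]' 30; python3 -c "
from h import *
print(readout.sense()['q'])"
```

```text
t: 1.98
ee_pos: [0.6003, 0.2651, 0.1185]
tcp_rot: [[-0.961, 0.276, 0.002], [0.276, 0.961, 0.001], [-0.002, 0.001, -1.0]]
contact_force: [0.6, -0.0, 0.7]
finger_gap: 0.001
gripper_force: 0.0
[-0.45500911  0.73674054  0.01032308  1.53049819 -0.00891489  0.87241489
  0.84941121]
```

```bash
python3 -m jog '[[[-1.4,-1.45,0],[0,0,0],0],[[-0.95,-1,0],[0,0,0],0],[[-0.95,-1,0],[0,0,0],0],[[-0.95,-1,0],[0,0,0],0],[[-0.95,-1,0],[0,0,0],0],[[-0.95,-1,0],[0,0,0],0],[[-0.95,-1,0],[0,0,0],0],[[-0.95,-1,0],[0,0,0],0],[[-0.95,-1,0],[0,0,0],0],[[-0.95,-1,0],[0,0,0],0]]'
python3 - <<'E'
from h import *
im,P,K,T=cloud("scene"); R=P[200:384,200:380].reshape(-1,3)
np.savez("s2",im=im,P=P);cv2.imwrite("pics/s2.png",cv2.resize(im[180:384,150:422][:,:,::-1],None,fx=2.5,fy=2.5))
E
```

```text
t: 3.22
ee_pos: [0.4992, 0.1594, 0.1173]
tcp_rot: [[-0.961, 0.276, -0.0], [0.276, 0.961, -0.0], [0.0, -0.0, -1.0]]
contact_force: [-0.8, -0.1, 0.6]
finger_gap: -0.004
gripper_force: 0.0
```

View pics/s2.png

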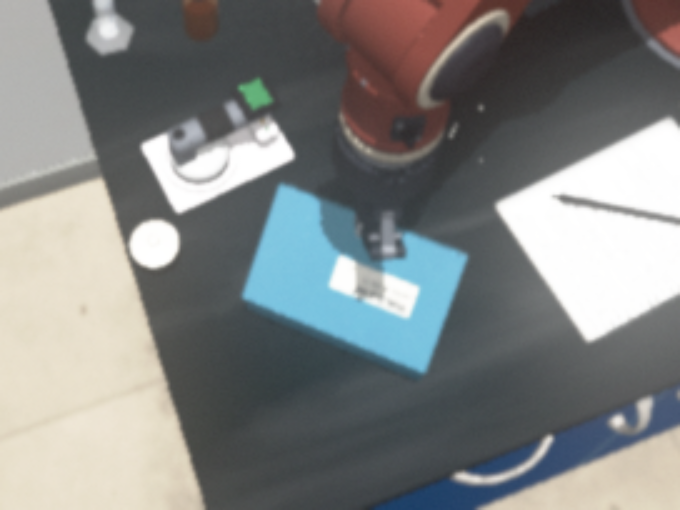

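The lid is down or sinking, with the fingers above its front part. I'll go over lid_front, let the lid settle and press gently.

```bash
python3 -m jog '[[[-0.9,-0.9,0],[0,0,0],0],[[-0.9,-0.9,0],[0,0,0],0],[[0,0,0],[0,0,0],0],[[0,0,0],[0,0,0],0],[[0,0,0],[0,0,0],0],[[0,0,0],[0,0,0],0],[[0,0,0],[0,0,0],0],[[0,0,0],[0,0,0],0],[[0,0,0],[0,0,0],0],[[0,0,0],[0,0,0],0],[[0,0,0],[0,0,0],0],[[0,0,-1],[0,0,0],0],[[0,0,-1],[0,0,0],0],[[0,0,-1],[0,0,0],0],[[0,0,-1],[0,0,0],0],[[0,0,-1],[0,0,0],0],[[0,0,-0.5],[0,0,0],0],[[0,0,0],[0,0,0],0]]'; python3 -m jog '[[[0,0,-0.2],[0,0,0],0],[[0,0,-0.2],[0,0,0],0],[[0,0,-0.2],[0,0,0],0],[[0,0,-0.1],[0,0,0],0],[[0,0,0],[0,0,0],0]]'
```

```text
t: 5.52
ee_pos: [0.4818, 0.1421, 0.0619]
tcp_rot: [[-0.961, 0.276, -0.001], [0.276, 0.961, -0.0], [0.001, -0.0, -1.0]]
contact_force: [-0.3, 0.2, -0.9]
finger_gap: 0.003
gripper_force: 0.0
t: 6.15
ee_pos: [0.482, 0.1422, 0.0556]
tcp_rot: [[-0.961, 0.276, 0.0], [0.276, 0.961, -0.0], [-0.0, 0.0, -1.0]]
contact_force: [0.6, -0.5, 3.9]
finger_gap: 0.004
gripper_force: 1.5
```

```bash
python3 -m jog '[[[0,0,-0.2],[0,0,0],0],[[0,0,-0.1],[0,0,0],0],[[0,0,0],[0,0,0],0]]';python3 -m jog '[[[0,0,-0.15],[0,0,0],0],[[0,0,-0.1],[0,0,0],0],[[0,0,0],[0,0,0],0]]'
```

```text
t: 6.52
ee_pos: [0.482, 0.1423, 0.052]
tcp_rot: [[-0.961, 0.276, -0.0], [0.276, 0.961, 0.0], [0.0, 0.0, -1.0]]
contact_force: [1.0, -1.0, 0.3]
finger_gap: -0.002
gripper_force: 0.0
t: 6.9
ee_pos: [0.4821, 0.1424, 0.0509]
tcp_rot: [[-0.961, 0.276, 0.001], [0.276, 0.961, 0.0], [-0.0, 0.0, -1.0]]
contact_force: [-1.4, -0.3, 10.0]
finger_gap: 0.001
gripper_force: 5.2
```

The force dropped on the snap and then rose to 10 N at z = 51 mm, so the lid is latched. Next I'll rise, go over the monitor, turn and open.

```bash
python3 -m jog '[[[0,0,0],[0,0,0],0],[[0,0,5],[0,0,0],0],[[0,0,5],[0,0,0.1],1],[[0,0,5],[0,0,0.11],1],[[2,-3.5,4],[0,0,0.11],1],[[2,-3.5,1],[0,0,0.11],1],[[2,-3.5,0],[0,0,0],1],[[2,-3.5,0],[0,0,0],1],[[0,0,0],[0,0,0],1],[[0,0,0],[0,0,0],1]]';python3 - <<'E'
from h import *
im,P,K,T=cloud("wrist");np.savez("w1",im=im,P=P,K=K,T=T);cv2.imwrite("pics/w1.png",im[:,:,::-1]);print(T[:3,3])
w=P.reshape(-1,3);w=w[~np.isnan(w[:,0])]
w=w[(w[:,0]>.45)&(w[:,0]<.66)&(w[:,1]>-.08)&(w[:,1]<.08)]
for lo,hi in((.06,.0735),(.0735,.09)):
    a=w[(w[:,2]>lo)&(w[:,2]<hi)]
    if len(a)>5: print(lo,len(a),a.mean(0).round(3),cv2.minAreaRect((a[:,:2]*1000).astype(np.float32)))
im,P,K,T=cloud("scene");R=P.reshape(-1,3)
n=np.array([.687,.726]);q=R[(R[:,:2]@n>.425)&(R[:,:2]@n<.53)&(abs(R[:,:2]@np.array([-.726,.687])+.252)<.075)&(R[:,2]>.03)&(R[:,2]<.08)]
print("lid slope",np.polyfit(q[:,:2]@n,q[:,2],1),np.median(q[:,2]))
E
```

```text
t: 8.15
ee_pos: [0.5614, 0.0031, 0.2493]
tcp_rot: [[-0.989, -0.15, -0.001], [-0.15, 0.989, 0.001], [0.001, 0.001, -1.0]]
contact_force: [0.4, 1.2, 1.0]
finger_gap: 0.997
gripper_force: 0.0
[ 0.48593054 -0.00907853  0.39282796]
0.06 1090 [ 0.585 -0.008  0.07 ] ((569.0839233398438, -10.059747695922852), (107.04293823242188, 28.065589904785156), 5.785578727722168)
0.0735 1020 [ 0.536 -0.015  0.08 ] ((567.2518920898438, -11.095354080200195), (102.95228576660156, 35.28169631958008), 6.992863655090332)
lid slope [-0.03321631  0.0642394 ] 0.04883336174727382
```

View pics/w1.png

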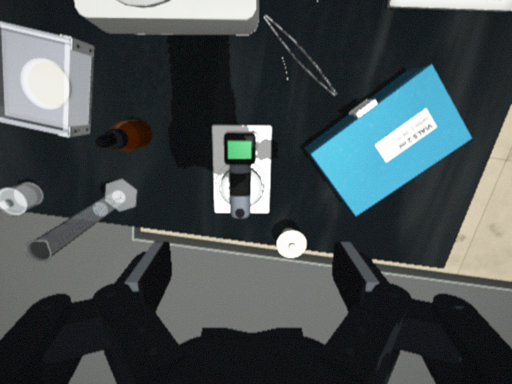

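The wrist view shows the monitor at (240,170), almost aligned with the tool, with the head end at the bottom. The dish is at (45,83), the dropper at (130,135), and the box lid is flat with its tab at (365,108). I'll refine the axis and check the lid slope against the bench.

```bash
cat > fit.py <<'E'
from h import *
def probe(P,c,zb=0.0,r=.09):
    w=P.reshape(-1,3);w=w[~np.isnan(w[:,0])]
    w=w[(w[:,2]>.060+zb)&(w[:,2]<.09+zb)&(np.hypot(w[:,0]-c[0],w[:,1]-c[1])<r)]
    yaw=.12
    for i in range(4):
        ax=np.array([np.cos(yaw),np.sin(yaw)]);t=w[:,:2]@ax;b=w[:,:2]@np.array([-ax[1],ax[0]])
        bins=np.linspace(t.min()+.005,t.max()-.012,9);m=[]
        for lo,hi in zip(bins,bins[1:]):
            q=b[(t>=lo)&(t<hi)]; m.append(((lo+hi)/2,(np.percentile(q,2)+np.percentile(q,98))/2,np.ptp(np.percentile(q,[2,98]))))
        m=np.array(m);k=np.polyfit(m[:,0],m[:,1],1);yaw+=np.arctan(k[0])
    print("widths",m[:,2].round(3),"resid",(m[:,1]-np.polyval(k,m[:,0])).round(4))
    t0=np.percentile(t,.5);t1=np.percentile(t,99.5);tt=(t0+t1)/2
    R=lambda x:(tt+.026+x)*ax+np.polyval(k,tt)*np.array([-ax[1],ax[0]])
    print("len",t1-t0,"yaw",yaw,"origin",R(0).round(4),"grip",R(-.018).round(4));return R,yaw
E
python3 - <<'E'
from fit import *
D=np.load("w1.npz");P=D["P"];probe(P,(.567,-.01))
R=P.reshape(-1,3);n=np.array([.687,.726]);a=np.array([-.726,.687]);N=R[:,:2]@n;A=R[:,:2]@a
q=R[(N>.425)&(N<.53)&(abs(A+.252)<.075)&(R[:,2]>.03)&(R[:,2]<.08)]
print("lid",len(q),np.linalg.lstsq(np.c_[q[:,:2]@n,q[:,:2]@a,np.ones(len(q))],q[:,2],rcond=None)[0],np.median(q[:,2]))
b=R[(N>.3)&(N<.41)&(abs(A+.252)<.1)&(abs(R[:,2])<.02)]
print("bench",len(b),np.linalg.lstsq(np.c_[b[:,:2]@n,b[:,:2]@a,np.ones(len(b))],b[:,2],rcond=None)[0],np.median(b[:,2]))
E
```

```text
widths [0.035 0.034 0.033 0.024 0.026 0.026 0.025 0.025] resid [ 0.0003 -0.0003  0.0002  0.0003 -0.0004 -0.0004  0.0003  0.0002]
len 0.10478468651848172 yaw 0.13993761860944695 origin [ 0.5941 -0.0069] grip [ 0.5763 -0.0094]
lid 9623 [4.97261915e-05 7.15938284e-04 5.20872538e-02] 0.051933323630187156
bench 13624 [-0.00280462  0.00037994  0.00216665] 0.000939574890657241
```

```bash
python3 -m jog '[[[1.5,-1.25,-3],[0,0,-0.01],1],[[0,0,-5],[0,0,0],1],[[0,0,-3],[0,0,0],1],[[0,0,0],[0,0,0],1],[[0,0,0],[0,0,0],1]]' 60;python3 - <<'E'
from fit import *
im,P,K,T=cloud("wrist");probe(P,(.567,-.01))
im,P,K,T=cloud("scene");probe(P,(.567,-.01))
E
```

```text
t: 8.88
ee_pos: [0.5779, -0.0094, 0.1412]
tcp_rot: [[-0.99, -0.141, 0.003], [-0.141, 0.99, 0.0], [-0.003, -0.0, -1.0]]
contact_force: [-0.6, 0.2, 0.0]
finger_gap: 0.997
gripper_force: 0.0
widths [0.034 0.034 0.033 0.025 0.026 0.025 0.025 0.024] resid [ 0.      0.0001 -0.0001 -0.0001  0.0003 -0.0002  0.0002 -0.0002]
len 0.10436580260997219 yaw 0.1436974865817537 origin [ 0.5939 -0.007 ] grip [ 0.5761 -0.0096]
widths [0.03  0.01  0.009 0.008 0.024 0.025 0.022 0.023] resid [-0.0075  0.0049  0.0053  0.003  -0.0036 -0.0021 -0.0006  0.0006]
len 0.10643467836067444 yaw 0.0147018997776292 origin [ 0.5964 -0.0035] grip [ 0.5784 -0.0037]
```

```bash
python3 -m jog '[[[-0.1,0,-4],[0,0,0],1],[[0,0,-3],[0,0,0],1],[[0,0,-2],[0,0,0],1],[[0,0,-1],[0,0,0],1],[[0,0,0],[0,0,0],1],[[0,0,0],[0,0,0],0.5],[[0,0,0],[0,0,0],0],[[0,0,0],[0,0,0],0],[[0,0,0],[0,0,0],0],[[0,0,0],[0,0,0],0],[[0,0,0],[0,0,0],0],[[0,0,0],[0,0,0],0]]' 60
```

```text
t: 10.48
ee_pos: [0.5763, -0.0101, 0.0404]
tcp_rot: [[-0.99, -0.14, 0.001], [-0.14, 0.99, 0.0], [-0.001, 0.0, -1.0]]
contact_force: [-0.5, -0.4, 5.7]
finger_gap: 0.297
gripper_force: 59.9
```

```bash
python3 -m jog '[[[0,0,0.5],[0,0,0],0],[[0,0,0.5],[0,0,0],0],[[0,0,1],[0,0,0],0],[[0,0,2],[0,0,0],0],[[0,0,4],[0,0,0],0],[[0,0,4],[0,0,0],0],[[0,0,3],[0,0,0],0],[[0,0,0],[0,0,0],0],[[0,0,0],[0,0,0],0]]';python3 - <<'E'
from fit import *
im,P,K,T=cloud("scene");cv2.imwrite("pics/s3.png",cv2.resize(im[90:280,150:340][:,:,::-1],(600,600),interpolation=cv2.INTER_CUBIC));np.savez("s3",im=im,P=P,K=K,T=T)
im,P,K,T=cloud("wrist");cv2.imwrite("pics/w3.png",im[:,:,::-1])
w=P.reshape(-1,3);w=w[~np.isnan(w[:,0])]
m=(abs(w[:,0]-.5)<.06)&(abs(w[:,1]+.28)<.06);print(m.sum())
D=np.load("w1.npz");h=cv2.cvtColor(D["im"],cv2.COLOR_RGB2HSV);print(h[83,45],D["P"][83,45])
E
```

```text
t: 11.6
ee_pos: [0.5747, -0.0104, 0.1885]
tcp_rot: [[-0.99, -0.14, -0.003], [-0.14, 0.99, -0.0], [0.003, 0.0, -1.0]]
contact_force: [-1.1, 0.4, -5.1]
finger_gap: 0.296
gripper_force: 59.5
7770
[ 25  12 241] [ 0.49772639 -0.27012224  0.01843857]
```

View pics/s3.png

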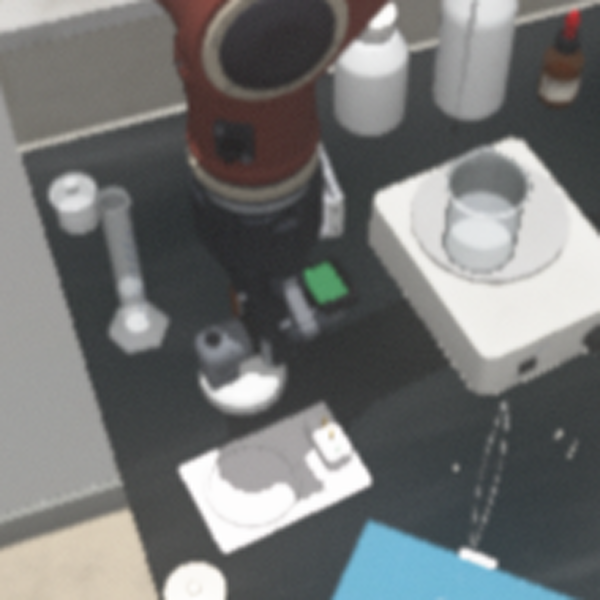

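View pics/w3.png

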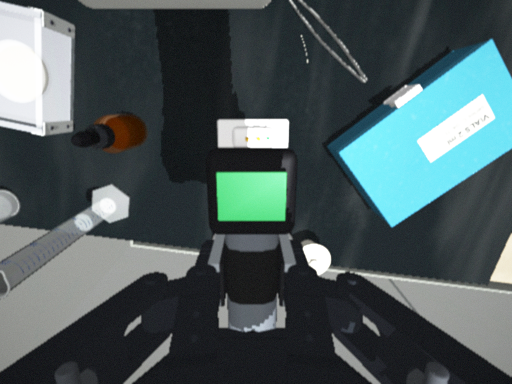

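The monitor hangs level in the fingers, clear of the dock; the dish is at the left edge (20,72) of the wrist picture. I'll move part way, above the dropper, to measure the dish from near.

```bash
python3 -m jog '[[[-0.5,-1,0.5],[0,0,0],0],[[-1,-2.5,0.5],[0,0,0],0],[[-1,-3,0],[0,0,0],0],[[-1,-3,0],[0,0,0],0],[[-0.5,-2.5,0],[0,0,0],0],[[-0.5,-1,0],[0,0,0],0],[[0,0,0],[0,0,0],0],[[0,0,0],[0,0,0],0]]';cat > dish.py <<'E'
from fit import *
def dish():
    im,P,K,T=cloud("wrist");cv2.imwrite("pics/w4.png",im[:,:,::-1]);np.savez("w4",im=im,P=P,K=K,T=T)
    w=P.reshape(-1,3)
    m=(abs(P[...,0]-.5)<.075)&(abs(P[...,1]+.28)<.075)
    for lo,hi in((.008,.024),(.04,.06)):
        a=P[m&(P[...,2]>lo)&(P[...,2]<hi)];print(lo,len(a),a.mean(0).round(4),cv2.minAreaRect((a[:,:2]*1000).astype(np.float32)) if len(a)>5 else "")
    print(np.histogram(P[m][:,2],np.arange(0,.06,.003)))
    h=cv2.cvtColor(im,cv2.COLOR_RGB2HSV);print(h[::48,::64,1].max())
    return im,P,K,T
E
python3 -c "
from dish import *
dish()"
```

```text
t: 12.7
ee_pos: [0.5313, -0.1386, 0.1998]
tcp_rot: [[-0.99, -0.142, 0.0], [-0.142, 0.99, 0.001], [-0.0, 0.001, -1.0]]
contact_force: [0.4, 0.6, -3.2]
finger_gap: 0.296
gripper_force: 59.5
0.008 3902 [ 0.4995 -0.2784  0.0162] ((494.974365234375, -272.8906555175781), (107.40062713623047, 111.1130599975586), 86.18295288085938)
0.04 3528 [ 0.4944 -0.2806  0.0491] ((495.80975341796875, -275.2262878417969), (112.22272491455078, 112.95809173583984), 86.22905731201172)
(array([3339,  483, 3670,  275,  278, 1985,  740,  254,  249,  264,  278,
        266,  284,  296,  307,  336, 1709,  971,    0]), array([0.   , 0.003, 0.006, 0.009, 0.012, 0.015, 0.018, 0.021, 0.024,
       0.027, 0.03 , 0.033, 0.036, 0.039, 0.042, 0.045, 0.048, 0.051,
       0.054, 0.057]))
177
```

View pics/w4.png

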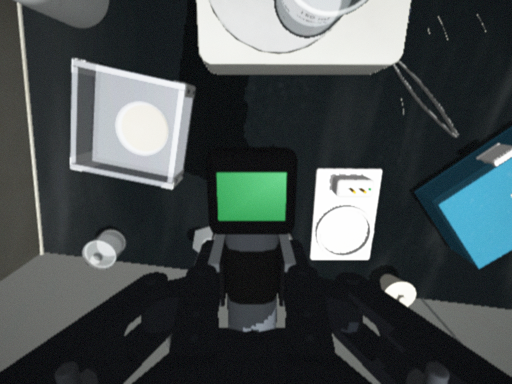

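The dish is at (141,129) inside the screen, unobstructed; the path is clear. I'll fit the cream disc.

Run:
```python
from fit import *
D=np.load("w4.npz");im=D["im"];P=D["P"];K=D["K"];T=D["T"]
h=cv2.cvtColor(im,cv2.COLOR_RGB2HSV)
m=((h[...,2]>195)&(h[...,0]<45)&(h[...,1]>8)).astype(np.uint8);m[:,:95]=0;m[:,190:]=0;m[:85]=0;m[172:]=0
c=max(cv2.findContours(m,0,cv2.CHAIN_APPROX_NONE)[0],key=cv2.contourArea);e=cv2.fitEllipse(c);print(cv2.contourArea(c),e,h[129,141],h[100,105])
z=np.nanmedian(P[120:138,132:150,2]);print("z",z)
def ray(p,z):
    d=T[:3,:3]@np.array([(p[0]-K[0,2])/K[0,0],(p[1]-K[1,2])/K[1,1],1]);return T[:3,3]+d*(z-T[2,3])/d[2]
q=np.array([ray(p[0],.019)[:2] for p in c]);print(ray(e[0],.019),cv2.minEnclosingCircle((q*1000).astype(np.float32)))
a=P.reshape(-1,3);a=a[(np.hypot(a[:,0]-.4995,a[:,1]+.271)<.042)&(a[:,2]>.012)&(a[:,2]<.024)]
print(len(a),cv2.minEnclosingCircle((a[:,:2]*1000).astype(np.float32)),np.percentile(a,[1,50,99],0))
```

```text
375.0 ((145.698486328125, 128.55479431152344), (35.51949691772461, 41.36564254760742), 129.5492706298828) [ 23   8 245] [103  15 205]
z 0.017540869954728644
[ 0.49751805 -0.26597422  0.019     ] ((496.886474609375, -267.0570373535156), 25.456750869750977)
2300 ((499.0837097167969, -271.4784240722656), 30.78400230407715) [[ 0.47046293 -0.2995856   0.01380201]
 [ 0.49807757 -0.27086461  0.01742682]
 [ 0.52731092 -0.24200995  0.01913358]]
```

```bash
python3 -m jog '[[[-0.5,-1.5,0],[0,0,0],0],[[-1,-3,0],[0,0,0],0],[[-1.5,-3,0],[0,0,0],0],[[-1,-3,0],[0,0,0],0],[[-0.5,-2,0],[0,0,0],0],[[-0.5,-1,0],[0,0,0],0],[[0,0,-2],[0,0,0],0],[[0,0,-3],[0,0,0],0],[[0,0,-2],[0,0,0],0],[[0,0,-1],[0,0,0],0],[[0,0,0],[0,0,0],0],[[0,0,0],[0,0,0],0],[[0,0,0],[0,0,0],0]]';python3 - <<'E'
from fit import *
im,P,K,T=cloud("wrist");cv2.imwrite("pics/w5.png",im[:,:,::-1]);np.savez("w5",im=im,P=P)
s=readout.sense();z=s["ee_pos"][2]-.0404
w=P.reshape(-1,3);c=np.array(s["ee_pos"][:2])
g=w[np.hypot(*(w[:,:2]-(c+[-.044,-.006])).T)<.012];print("display z",np.median(g[:,2]),"expect",z+.08)
b=g;print("tilt",np.linalg.lstsq(np.c_[g-g.mean(0)][:,:2],g[:,2]-g[:,2].mean(),rcond=None)[0])
ok=w[np.hypot(*(w[:,:2]-c).T)<.1];ok=ok[(ok[:,2]>z+.073)&(ok[:,2]<z+.085)];print(cv2.minAreaRect((ok[:,:2]*1000).astype(np.float32)))
im,P,K,T=cloud("side");cv2.imwrite("pics/side5.png",im[:,:,::-1])
E
```

```text
t: 14.38
ee_pos: [0.4816, -0.2755, 0.1207]
tcp_rot: [[-0.99, -0.14, 0.002], [-0.14, 0.99, -0.001], [-0.002, -0.001, -1.0]]
contact_force: [-0.1, 0.3, -3.3]
finger_gap: 0.295
gripper_force: 59.4
display z 0.16127479415943025 expect 0.16022535188489395
tilt [1.08178373 0.21632918]
((456.9864807128906, -279.7350158691406), (71.70899963378906, 69.33104705810547), 8.215310096740723)
```

View pics/w5.png

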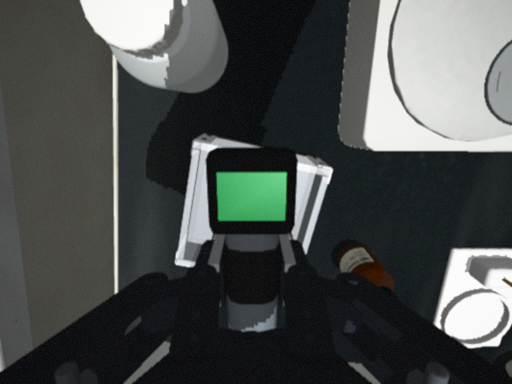

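The display sits at the same pixels as before, so there was no slip, and the screen's box is centred below it. I'll check the tilt from the display plane, then descend.

```bash
python3 - <<'E'
from h import *
P=np.load("w5.npz")["P"];g=P[178:214,224:280].reshape(-1,3);c=g.mean(0);print(c,np.linalg.svd(g-c)[2][2], np.linalg.norm(P[195,220]-P[195,284]))
E
python3 -m jog '[[[0,0.1,-1],[0,0,0],0],[[0,0,-1.5],[0,0,0],0],[[0,0,-1],[0,0,0],0],[[0,0,-0.7],[0,0,0],0],[[0,0,0],[0,0,0],0],[[0,0,0],[0,0,0],0]]'
```

```text
t: 15.22
ee_pos: [0.4813, -0.2745, 0.078]
tcp_rot: [[-0.99, -0.14, 0.001], [-0.14, 0.99, -0.0], [-0.001, -0.0, -1.0]]
contact_force: [0.7, -0.0, -4.5]
finger_gap: 0.291
gripper_force: 59.4Traceback (most recent call last):
  File "<stdin>", line 2, in <module>
    u, s, vh = gufunc(a, signature=signature)
               ~~~~~~^^^^^^^^^^^^^^^^^^^^^^^^
    raise LinAlgError("SVD did not converge")
numpy.linalg.LinAlgError: SVD did not converge
```

Run:
```python
from h import *
def pl(P):
    g=P[178:214,224:280].reshape(-1,3);g=g[~np.isnan(g[:,0])];c=g.mean(0);print(len(g),c,np.linalg.svd(g-c)[2][2])
pl(np.load("w5.npz")["P"]);im,P,K,T=cloud("wrist");pl(P);s=readout.sense();print(s["ee_pos"])
w=P.reshape(-1,3);q=w[(abs(w[:,0]-.496)<.065)&(abs(w[:,1]+.275)<.065)&(w[:,2]>.044)&(w[:,2]<.054)];print("screen rim",cv2.minAreaRect((q[:,:2]*1000).astype(np.float32)),np.median(q[:,2]))
im,P,K,T=cloud("scene");w=P.reshape(-1,3)
for n,x,y,z in(("dropper",.549,-.145,.03),("cyl",.641,-.17,.005),("wb",.665,.08,.02)):
    q=w[(np.hypot(w[:,0]-x,w[:,1]-y)<.045)&(w[:,2]>z)];print(n,len(q),np.median(q,0).round(3))
```

```text
2008 [ 0.43879395 -0.28206106  0.16145776] [ 0.00665979 -0.00315727  0.99997284]
2009 [ 0.43853377 -0.28098574  0.11879391] [ 0.00184657 -0.00313392  0.99999338]
[ 0.48133643 -0.27452551  0.07817841]
screen rim ((495.53643798828125, -276.2103271484375), (111.9426498413086, 111.73715209960938), 86.21456146240234) 0.05054362176565133
dropper 250 [ 0.548 -0.147  0.056]
cyl 436 [ 0.64  -0.171  0.101]
wb 275 [0.665 0.079 0.035]
```

```bash
python3 -m jog '[[[0,0,-0.6],[0,0,0],0],[[0,0,-0.5],[0,0,0],0],[[0,0,-0.3],[0,0,0],0],[[0,0,0],[0,0,0],0],[[0,0,0],[0,0,0],0],[[0,0,0],[0,0,0],0],[[0,0,0],[0,0,0],0],[[0,0,0],[0,0,0],0],[[0,0,0],[0,0,0],0]]'
python3 - <<'E'
from h import *
s=readout.sense();print(s["ee_pos"],np.abs(s["dq"]).max())
im,P,K,T=cloud("wrist");g=P[178:214,224:280].reshape(-1,3);g=g[~np.isnan(g[:,0])];c=g.mean(0);print(c,np.linalg.svd(g-c)[2][2], "face z",c[2]-.074)
E
```

```text
t: 16.45
ee_pos: [0.481, -0.2743, 0.0638]
tcp_rot: [[-0.99, -0.14, -0.0], [-0.14, 0.99, -0.0], [0.0, -0.0, -1.0]]
contact_force: [0.4, 0.3, -3.6]
finger_gap: 0.291
gripper_force: 59.4
[ 0.48097051 -0.274306    0.06381704] 0.0014804036802098647
[ 0.43826694 -0.28084639  0.10461701] [ 1.90447654e-05  2.72626965e-03 -9.99996284e-01] face z 0.03061701441834884
```

The face is about 11 mm above the dish, level, centred and still. I'll hand it in.

```bash
python3 -c "
from plant import workorder
print(workorder.finish_job())"
```

```text
the job is handed in; nothing more can be done
None
```

I latched the lid, lifted the monitor from its dock, and handed the job in while holding it level and still about 11 mm above the middle of the dish; no verdict came back.

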